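# Un-nest, fill and stack the produce tubs

### The job

The two empty produce tubs are nested one inside the other: take the upper tub out and stand it aside on the worktop, then lay the lemon on the floor of the lower tub. Put the upper tub back on the lower one turned half round, so that it stands stacked, square and level, on the lower tub's ribs above the lemon instead of sinking in on it. Leave the lower tub where it stands, set things down rather than dropping them, and leave everything else alone.

Things in the scene. Friction and masses are not known exactly. Their poses are not given: they have to be found in the camera images.
- tub_lower: Lower of two identical open stack-nest tubs of white plastic, loose, 0.25 kg: 196 x 144 mm over the rim, 85 high; 3 mm walls slope in to a foot of 152 x 100; floor 4 mm. Origin: centre of the underside; x along its length, z up. Each wall has one upright hollow rib inside (a groove outside, open at the foot): on both long walls centred at x = +30 mm, on both end walls at y = +18 mm.
- tub_lower_seat (a point): Centre of the lower tub, 66 mm above its underside: height of the flat seats on top of its four ribs; a lip on each seat's outer side is 6 mm higher. Ribs on the long walls: 40 mm wide at the floor, 20 at the top, inner face 31 mm from the tub's centre line at the floor, 44 at the top. Ribs on the ends: 34 and 13 mm wide, inner face 57 and 70 mm from the centre.
- tub_lower_end (a point): Middle of the lower tub's rim top at its +x end, 94 mm from the centre.
- tub_upper: Upper tub, same sizes, axes and ribs. At the start nested in the lower one the same way round: grooves over ribs, rim on rim, 26 mm higher, so only its rim shows. Turned half round, its foot lands on the seats of the lower tub's four ribs instead, and it stands 66 mm higher than the lower tub, centred by the lips with 2 mm of play all round.
- tub_upper_end (a point): Middle of the upper tub's rim top at its +x end, 94 mm from the centre. Nested, it lies above the lower tub's end point; stacked, over its other end.
- tub_upper_grip (a point): Middle of the upper tub's rim top on its +y long side, 68 mm from the centre (the -y side is alike). The rim is an upright band 8 mm thick with flat faces and a rounded top, 26 mm deep; no rib within 15 mm. Pinch it from above, one finger inside, tips at most 22 mm below the rim top while nested, or they catch the lower tub's rim.
- lemon: Yellow lemon, 70 mm long along its x axis, 57 wide, 56 high as it lies, 0.1 kg, alone on the worktop on the other side of the work from the tubs. Origin on its skin under the centre; it can roll about its x. Lying down it fits under the stacked tub with 6 mm to spare. Most room in the tub: 6 mm from the middle towards the tub's -x, its length across the tub.
- lemon_center (a point): Centre of the lemon, 28 mm above the worktop at the start.
- tomato: Red tomato, 66 mm wide, 74 high, on the worktop behind the work: leave alone. Origin at its underside.
- onion: Brown onion, 75 mm, behind the work: leave alone. Origin at its underside.
- garlic: Garlic bulb, 51 mm, behind the work: leave alone. Origin at its underside.
There are look-alikes about, which are no part of the job. Of the things shaped like the lemon, the yellow one is meant.

How it is judged:
On the way, in this order (a step that is already met when the one before it is completed fails the run):
1. the upper tub stands upright on the worktop beside the lower one, let go (height (world z) of tub_upper below 0.006 m and angle between tub_upper's own z axis and vertical below 0.05 rad and horizontal distance between tub_upper and tub_lower above 0.13 m and contact force between the fingers and tub_upper below 0.1 N), for 0.2 s.
2. the lemon lies in the lower tub, let go, while the upper tub is off it (x of lemon_center in the frame of tub_lower between -0.07 and 0.07 m and y of lemon_center in the frame of tub_lower between -0.048 and 0.048 m and z of lemon_center in the frame of tub_lower between 0.015 and 0.044 m and horizontal distance between tub_upper and tub_lower above 0.08 m and contact force between the fingers and lemon below 0.1 N), for 0.2 s.
At the end, for the whole second after the job is handed in: The lower tub stands upright on the worktop with the lemon lying on its floor; the upper tub, turned half round, stands level on the rib seats, 66 mm (62 to 70) above the lower one, within 8 mm of its centre and square within 12 mm at the end; everything is at rest (z of tub_upper in the frame of tub_lower between 0.062 and 0.07 m and horizontal distance between tub_upper and tub_lower below 0.008 m and x of tub_upper_end in the frame of tub_lower below -0.084 m and y of tub_upper_end in the frame of tub_lower between -0.012 and 0.012 m and angle between tub_upper's own z axis and vertical below 0.05 rad and angle between tub_lower's own z axis and vertical below 0.03 rad and height (world z) of tub_lower below 0.005 m and x of lemon_center in the frame of tub_lower between -0.07 and 0.07 m and y of lemon_center in the frame of tub_lower between -0.048 and 0.048 m and z of lemon_center in the frame of tub_lower between 0.015 and 0.044 m and linear speed of each of tub_upper, tub_lower below 0.02 m/s and linear speed of lemon below 0.03 m/s); the robot touches nothing.
It fails at once if the lower tub is shifted by more than 50 mm or tipped (distance of tub_lower from where it was at the start of the episode above 0.05 m or angle between tub_lower's own z axis and vertical above 0.3 rad).
It fails at once if the upper tub is dropped (falls free faster than 0.6 m/s) (contact force between the fingers and tub_upper below 0.05 N and linear speed of tub_upper above 0.6 m/s).
It fails at once if the lemon is dropped (falls free faster than 0.8 m/s) (contact force between the fingers and lemon below 0.05 N and linear speed of lemon above 0.8 m/s).
It fails at once if the upper tub presses on the lemon with more than 8 N (contact force between tub_upper and lemon above 8 N).
It fails at once if the tomato, onion or garlic is moved by more than 40 mm (distance of any of tomato, onion, garlic from where it was at the start of the episode above 0.04 m).
It also fails if it takes over 72 s, if anything falls off the work surface, if the arm or the gripper's body presses on something with over 40 N, if the wrist force passes 120 N, or if a joint passes its speed limit or range.

### The arm

A 6-joint arm with a two-finger parallel gripper is mounted at the origin on a cart in front of the work surface, level with it; the furniture and walls round the work are solid. World frame = base frame: x ahead of the robot, y to its left, z up, the work surface at z = 0. Lengths are in m, angles in rad, forces in N, time in s.
With the tool pointing down it reaches from about 0.225 to 0.725 m from the base axis. Payload 3.1 kg.
Tool frame: the origin (TCP) lies at the very end of the fingers, on their centre line; the grasp point (between the pads) lies pinch_z behind it (pinch_z is the distance from the TCP to the grasp point, in m); z points along the fingers, y is the line along which they close (so a half turn about z gives the same grasp; the last joint's range is limited). The gripper opens to 85 mm and grips with 20 to 120 N. Pads are 22 mm wide; open, the fingers measure 114 mm over their backs; the gripper's body (76 mm by 85 mm) begins 54 mm behind the grasp point. The pads swing forward as they close: fully open they stand 13 mm farther back than shut.
Start: joints at [1.078, 0.048, 0.099, 1.622, 0, 1.443], TCP at [0.187, 0.49, 0.231] pointing down, gripper open.
Joint ranges: [-2.91, 2.91], [-0.99, 1.94], [-1.21, 1.42], [-2.12, 2.29], [-1.49, 1.47], [-3.14, 3.14]. Speed limits (rad/s): [2.79, 2.79, 3.14, 3.14, 3.14, 3.14].

### API

Orientations are given as a unit quaternion [w, x, y, z].
In Python, from rig import * gives the robot as it stands.
- The arm moves only by the tool arm_command, never from a script. Its argument "steps" is a list that holds one entry, the list of rows, each a list of 4 numbers: the shift along the world's x, y, z in m, then the turn about the world's z in degrees. In form: [[[x, y, z, spin], ...]]. A call has exactly 10 rows; each row is the pose to reach, as a shift and turn from the pose commanded when the call began; what a row does not reach only later rows make up. A row lasts 1/12 s, in which the tool goes at most 41.7 mm and 7.16 degrees, less where a joint would pass 70% of its speed; a pose out of reach is approached as far as the arm can. A call with a gripper value outside its range is refused whole. "gripper" is the finger opening in m, from 0 to 0.0854, set as the call begins (left out, the last holds). The fingers move at their own pace and stop on an object; "squeeze" is the grip in N (left out, the last holds). Time passes only in rows, so rows that repeat a pose let the fingers close, or fill a call up. It gives the time, the measured TCP pose, the force, the opening and the grip force at its end, in the units of the state.
- sense(): the state, without advancing time (a new reading comes with each control period).
- snapshot(name): name is "scene" or "top" or "wrist"; returns a dict with "image" (400x640x3 uint8, red, green, blue), "mtx" (3x3 intrinsics, pixels), "origin" and "rotation" of the camera in the world. Camera axes: x right, y down, z forward; pixel columns grow to the right and rows downward; lengths in m; the calibration is good to about 2 mm. A picture is of the moment at which its call begins. There is no depth.
- close_job(): hands the job in; it is judged then, once.
The state is a dict: "time_s": time; "joint_positions": joint angles; "joint_vel": joint speeds; "joint_efforts": joint torques, N m; "tcp_pos": TCP position; "eef_rot": TCP orientation; "wrist_force": force on the tool from outside, world axes, zero at the start; "wrist_torque": the same for the moment, N m; "opening": opening from 0.0 (shut) to 1.0 (fully open); "finger_force": force on a finger pad.
Only numpy, scipy, OpenCV 4.12 (cv2) and the standard library are available. Lean on these libraries where they do the work, as an engineer would, in place of code of your own. Each camera call takes 0.05 s, during which the arm holds its last target. There are 200 camera calls.

## Working session

There is one attempt and no reset: what is moved stays moved. The work goes in short steps, Python scripts to look and compute and a tool call to move; the robot and the scene stay as the last step left them, time stands still between calls to the robot, and variables do not carry over. Pictures are saved under pics/ and viewed, at most 10 in all, crops included, and the job is handed in when it is done.

Besides the shell and the picture viewer there is one more tool, called after ">>>" as name(argument=value, ...) on one line, values as JSON. arm_command: Moves the arm, as the interface text tells. Its arguments: {"type":"object","properties":{"steps":{"type":"array"},"gripper":{"type":"number"},"squeeze":{"type":"number"}},"required":["steps"]}

```bash
ls; mkdir -p pics; cat > h.py <<'E'
from rig import *
import numpy as np, cv2
def snap(n,f=None):
    s=snapshot(n)
    if f: cv2.imwrite(f,s["image"][:,:,::-1])
    return s
def ray(s,u,v):
    d=np.linalg.inv(s["mtx"])@np.array([u,v,1.0]); d=np.array(s["rotation"])@d
    return np.array(s["origin"]),d/np.linalg.norm(d)
def plane(s,u,v,z):
    o,d=ray(s,u,v); return o+d*(z-o[2])/d[2]
def tri(obs):
    A=np.zeros((3,3));b=np.zeros(3);L=[]
    for s,u,v in obs:
        o,d=ray(s,u,v);P=np.eye(3)-np.outer(d,d);A+=P;b+=P@o;L.append((P,o))
    x=np.linalg.solve(A,b)
    return x,[float(np.linalg.norm(P@(x-o))) for P,o in L]
E
python3 - <<'E'
from h import *
a=snap("scene","pics/scene0.png");b=snap("top","pics/top0.png");c=snap("wrist","pics/wrist0.png")
for s in(a,b,c):print(s["mtx"],s["origin"],s["rotation"])
print(sense())
E
```

```text
pics
[[372.39926788   0.         317.2323173 ]
 [  0.         372.39926788 202.91574987]
 [  0.           0.           1.        ]] [ 0.24638575 -0.6106549   0.87356118] [-0.35536041  0.89668672 -0.24762427  0.0914009 ]
[[435.31632716   0.         327.35257153]
 [  0.         435.31632716 192.33342322]
 [  0.           0.           1.        ]] [0.31153216 0.13134138 1.15826821] [ 0.07423339 -0.52649586  0.83817347 -0.12147734]
[[276.78590931   0.         319.54499658]
 [  0.         276.78590931 201.08288337]
 [  0.           0.           1.        ]] [0.12549688 0.51440839 0.37376845] [0.10752781 0.81651608 0.56254242 0.07269999]
{'time_s': 0.15, 'joint_positions': array([ 1.07822101e+00,  4.85947314e-02,  9.79351377e-02,  1.62202097e+00,
       -7.34696051e-06,  1.44300625e+00]), 'joint_vel': array([ 0.00011119,  0.00046873,  0.00430447, -0.00051331,  0.00228986,
        0.00056659]), 'joint_efforts': array([ 1.23602065e-03, -3.39259565e+01,  3.20423698e+01,  1.53448951e-02,
       -1.36025901e-04, -9.91746845e-06]), 'tcp_pos': array([0.18706768, 0.49001487, 0.23036742]), 'eef_rot': array([-2.84067172e-04,  1.81382939e-01,  9.83412092e-01, -8.98279973e-04]), 'wrist_force': array([-0.37157616,  0.27857492, -0.8763811 ]), 'wrist_torque': array([ 0.03388164,  0.00959596, -0.05968059]), 'finger_force': 0.0, 'opening': 1.0019056710547478}
```

View pics/top0.png

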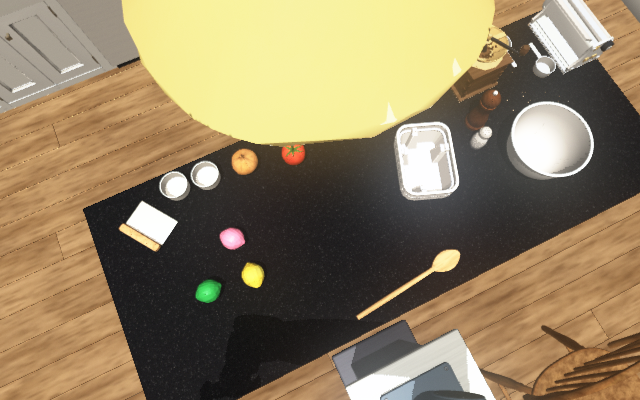

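View pics/scene0.png

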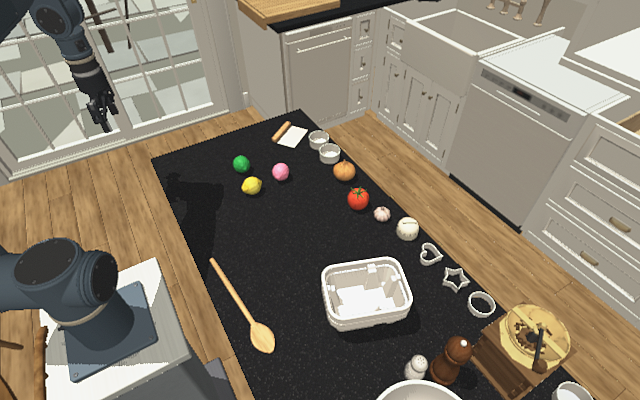

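The top view shows the nested tubs at about (427,160). Things shaped like a lemon are yellow at (253,275), green at (208,291) and pink at (232,238). In the scene view the tubs are at (367,292), yellow at (251,186), green at (241,164) and pink at (281,172). By the description I choose the yellow one. The garlic/white bulbs, onion and tomato sit behind the work.

```bash
python3 - <<'E'
t=open('h.py').read()
t=t.replace('d=np.array(s["rotation"])@d','q=np.array(s["rotation"]); d=R.from_quat(np.r_[q[1:],q[0]]).apply(d)').replace('import numpy','from scipy.spatial.transform import Rotation as R\nimport numpy')
open('h.py','w').write(t)
E
python3 - <<'E'
from h import *
np.set_printoptions(precision=4,suppress=True)
a=snap("scene");b=snap("top")
def yellow(s,box):
    h=cv2.cvtColor(s["image"],cv2.COLOR_RGB2HSV);m=cv2.inRange(h,(22,120,80),(34,255,255))
    k=np.zeros_like(m);k[box[1]:box[3],box[0]:box[2]]=255;m&=k
    M=cv2.moments(m,True);mu=np.array([[M['mu20'],M['mu11']],[M['mu11'],M['mu02']]])/M['m00']
    w,v=np.linalg.eigh(mu);c=np.array([M['m10'],M['m01']])/M['m00'];return c,v[:,1],w
ca,_,_=yellow(a,(230,170,270,200));cb,vb,w=yellow(b,(235,255,272,295))
print(ca,cb,w,tri([(a,*ca),(b,*cb)]))
p=plane(b,*cb,.028);q=plane(b,*(cb+5*vb),.028);print("lemon",p,plane(a,*ca,.028),np.degrees(np.arctan2(*(q-p)[1::-1])))
for n,s,box in(("a",a,(310,245,420,340)),("b",b,(385,112,466,208))):
    g=cv2.cvtColor(s["image"],cv2.COLOR_RGB2GRAY)[box[1]:box[3],box[0]:box[2]]
    m=(g>90).astype(np.uint8);cs,_=cv2.findContours(m,0,1);c=max(cs,key=cv2.contourArea)+np.array(box[:2])
    r=cv2.minAreaRect(c);print(n,r,[plane(s,*x,.111) for x in cv2.boxPoints(r)])
for n,s,u,v in(("onion",b,245,161),("tom",b,293,155),("oni_scene",a,344,171),("garlic",a,382,213),("pepper",b,491,99),("salt",b,482,136),("spoon",b,447,260),("spoontip",b,360,317),("bowl",b,550,140),("star",a,455,278),("edge",b,280,312)):print(n,plane(s,u,v,.03))
E
```

```text
[251.2526 185.1176] [252.5272 274.7342] [31.6554 42.5929] (array([0.4943, 0.2515, 0.0309]), [0.0009546087470844686, 0.000954608747084502])
lemon [0.4938 0.2519 0.028 ] [0.4961 0.2545 0.028 ] 179.26819726186665
a ((366.7283935546875, 292.43853759765625), (67.9367904663086, 88.32637786865234), 80.13418579101562) [array([ 0.4943, -0.1741,  0.111 ]), array([ 0.7026, -0.2477,  0.111 ]), array([ 0.61  , -0.3983,  0.111 ]), array([ 0.4305, -0.3302,  0.111 ])]
b ((421.86004638671875, 153.47999572753906), (94.80928802490234, 64.13043212890625), 79.69515228271484) [array([ 0.7228, -0.2315,  0.111 ]), array([ 0.6796, -0.3995,  0.111 ]), array([ 0.4359, -0.3072,  0.111 ]), array([ 0.4784, -0.1504,  0.111 ])]
onion [0.7879 0.1493 0.03  ]
tom [0.7466 0.0227 0.03  ]
oni_scene [0.7906 0.1526 0.03  ]
garlic [ 0.7846 -0.0643  0.03  ]
pepper [ 0.6563 -0.564   0.03  ]
salt [ 0.5684 -0.4798  0.03  ]
spoon [ 0.3099 -0.2157  0.03  ]
spoontip [0.2813 0.0512 0.03  ]
bowl [ 0.4752 -0.6456  0.03  ]
star [ 0.8087 -0.3422  0.03  ]
edge [0.3789 0.2258 0.03  ]
```

View pics/wrist0.png

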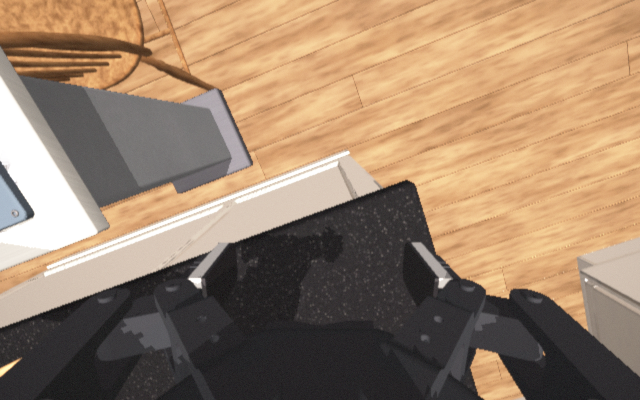

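The wrist view from the start pose shows only the worktop edge and floor; the fingers come in from the bottom at about row 260. Next I look at the lemon close up.

>>> arm_command(steps=[[[0.033, -0.024, 0.003, 0], [0.066, -0.048, 0.006, 0], [0.099, -0.072, 0.01, 0], [0.132, -0.096, 0.013, 0], [0.165, -0.12, 0.016, 0], [0.198, -0.144, 0.02, 0], [0.231, -0.168, 0.023, 0], [0.264, -0.192, 0.026, 0], [0.297, -0.216, 0.03, 0], [0.33, -0.24, 0.03, 0]]], gripper=0.0854, squeeze=20)

```text
time_s: 1.08
tcp_pos: [0.519, 0.249, 0.2622]
eef_rot: [0.001, 0.181, 0.983, 0.0]
wrist_force: [1.1, 0.8, 0.6]
opening: 1.003
finger_force: 0.0
```

```bash
python3 - <<'E'
from h import *
np.set_printoptions(precision=4,suppress=True)
s=snap("wrist");x=sense();print(x["time_s"],x["tcp_pos"],x["joint_positions"],x["eef_rot"])
h=cv2.cvtColor(s["image"],cv2.COLOR_RGB2HSV);m=cv2.inRange(h,(22,120,80),(34,255,255))
cs,_=cv2.findContours(m,0,1);c=max(cs,key=cv2.contourArea);e=cv2.fitEllipse(c);print(e,cv2.contourArea(c),plane(s,*e[0],.028))
cv2.imwrite("pics/w1.png",s["image"][:,:,::-1])
E
```

```text
1.1333 [0.5251 0.2437 0.26  ] [ 0.3221  0.1981  0.321   1.6902 -0.0063  0.6939] [ 0.0031  0.1848  0.9828 -0.0019]
((315.82867431640625, 157.83763122558594), (40.78701400756836, 48.85797882080078), 159.9488525390625) 1553.5 [0.4932 0.2543 0.028 ]
```

View pics/w1.png

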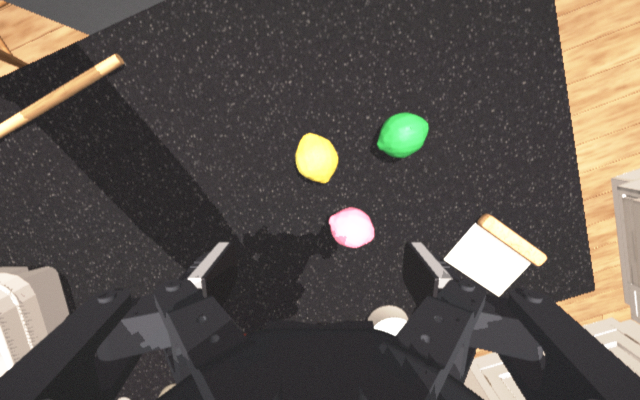

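The yellow lemon is at (316,158), well clear of the pink (352,228) and green (403,135) look-alikes. So the yellow one is confirmed. Next I look at the tubs from two wrist positions.

>>> arm_command(steps=[[[0.008, -0.04, 0, 0], [0.016, -0.08, 0, 0], [0.024, -0.12, 0, 0], [0.032, -0.16, 0, 0], [0.04, -0.2, 0, 0], [0.048, -0.24, 0, 0], [0.056, -0.28, 0, 0], [0.064, -0.32, 0, 0], [0.072, -0.36, 0, 0], [0.08, -0.4, 0, 0]]])

```text
time_s: 1.97
tcp_pos: [0.5972, -0.1513, 0.2611]
eef_rot: [-0.0, 0.181, 0.983, 0.0]
wrist_force: [1.6, -0.6, -0.6]
opening: 1.001
finger_force: 0.0
```

>>> arm_command(steps=[[[0.007, -0.035, 0, 0], [0.014, -0.07, 0, 0], [0.021, -0.105, 0, 0], [0.028, -0.14, 0, 0], [0.028, -0.14, 0, 0], [0.028, -0.14, 0, 0], [0.028, -0.14, 0, 0], [0.028, -0.14, 0, 0], [0.028, -0.14, 0, 0], [0.028, -0.14, 0, 0]]])

```text
time_s: 2.8
tcp_pos: [0.6255, -0.2881, 0.2626]
eef_rot: [0.001, 0.181, 0.984, -0.0]
wrist_force: [-0.2, -0.6, 0.8]
opening: 1.0
finger_force: 0.0
```

```bash
python3 - <<'E'
from h import *
import pickle
np.set_printoptions(precision=4,suppress=True)
s=snap("wrist");x=sense();print(x["time_s"],x["tcp_pos"],x["joint_positions"],x["eef_rot"])
pickle.dump(s,open("w2.pkl","wb"))
cv2.imwrite("pics/w2.png",s["image"][:,:,::-1])
E
```

```text
2.85 [ 0.6255 -0.2883  0.2624] [-0.5292  0.5366  0.7598  1.7927  0.     -0.166 ] [ 0.0006  0.1806  0.9836 -0.0002]
```

View pics/w2.png

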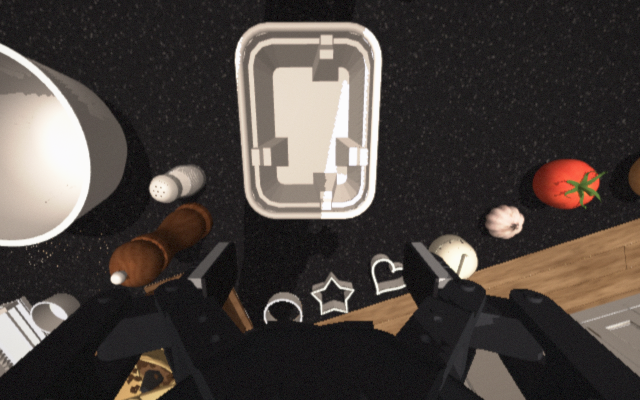

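The close view shows the tub rim from (235,22) to (382,219). The long-wall ribs lie at row ~153, below the middle, and the end ribs at column ~326, right of the middle. So the tub's +x points down the image (away from the robot) and +y points right.

```bash
cat >> h.py <<'E'
def rim(s,box,z=.108,th=None):
    g=cv2.cvtColor(s["image"],cv2.COLOR_RGB2GRAY)[box[1]:box[3],box[0]:box[2]]
    t,m=cv2.threshold(g,th or 0,255,cv2.THRESH_BINARY+(0 if th else cv2.THRESH_OTSU))
    m=cv2.morphologyEx(m,cv2.MORPH_OPEN,np.ones((5,5)))
    cs,_=cv2.findContours(m,0,1);c=cv2.convexHull(max(cs,key=cv2.contourArea))+np.array(box[:2])
    P=np.array([plane(s,*p[0],z)[:2] for p in c])*1000
    r=cv2.minAreaRect(P.astype(np.float32));B=cv2.boxPoints(r)
    e=B[1]-B[0];e2=B[2]-B[1];l=e if np.linalg.norm(e)>np.linalg.norm(e2) else e2
    a=np.degrees(np.arctan2(l[1],l[0]));a=(a+90)%180-90
    return np.array(r[0])/1000,r[1],a,t
E
python3 - <<'E'
from h import *
import pickle
np.set_printoptions(precision=4,suppress=True)
s=pickle.load(open("w2.pkl","rb"))
for th in(None,80,110):print(rim(s,(222,10,395,235),th=th))
b=snap("top");print(rim(b,(385,112,466,208)))
o,d=ray(s,320,201);print(s["origin"],d)
E
```

```text
(array([ 0.5614, -0.2751]), (144.36285400390625, 196.0632781982422), np.float32(-20.557022), 132.0)
(array([ 0.5618, -0.2753]), (145.71392822265625, 197.35427856445312), np.float32(-20.645012), 80.0)
(array([ 0.5613, -0.275 ]), (144.9830322265625, 196.1853485107422), np.float32(-20.633286), 110.0)
(array([ 0.5683, -0.2538]), (107.52143096923828, 202.3524169921875), np.float32(-23.669907), 150.0)
[ 0.5636 -0.2639  0.406 ] [ 0.2424 -0.0905 -0.9659]
```

>>> arm_command(steps=[[[-0.008, 0.015, -0.01, 0], [-0.016, 0.03, -0.02, 0], [-0.024, 0.045, -0.03, 0], [-0.032, 0.06, -0.04, 0], [-0.04, 0.077, -0.05, 0.2], [-0.04, 0.077, -0.07, 0.2], [-0.04, 0.077, -0.08, 0.2], [-0.04, 0.077, -0.08, 0.2], [-0.04, 0.077, -0.08, 0.2], [-0.04, 0.077, -0.08, 0.2]]], gripper=0.04, squeeze=60)

```text
time_s: 3.73
tcp_pos: [0.5858, -0.2131, 0.1822]
eef_rot: [0.001, 0.18, 0.984, -0.0]
wrist_force: [0.3, -0.3, 0.1]
opening: 0.466
finger_force: 0.0
```

```bash
cat >> h.py <<'E'
def hullpts(s,box):
    g=cv2.cvtColor(s["image"],cv2.COLOR_RGB2GRAY)[box[1]:box[3],box[0]:box[2]]
    _,m=cv2.threshold(g,0,255,cv2.THRESH_BINARY+cv2.THRESH_OTSU);m=cv2.morphologyEx(m,cv2.MORPH_OPEN,np.ones((5,5)))
    cs,_=cv2.findContours(m,0,1);return cv2.convexHull(max(cs,key=cv2.contourArea))[:,0]+np.array(box[:2])
def ext(s,H,d,z): return max(plane(s,*p,z)[:2]@d for p in H)
def edgez(s1,H1,s2,H2,d):
    f=lambda z:ext(s1,H1,d,z)-ext(s2,H2,d,z)
    from scipy.optimize import brentq
    z=brentq(f,-.05,.3);return z,ext(s1,H1,d,z)
E
python3 - <<'E'
from h import *
import pickle
np.set_printoptions(precision=4,suppress=True)
s=pickle.load(open("w2.pkl","rb"));a=snap("scene");w=snap("wrist","pics/w3.png");x=sense();print(x["time_s"],x["tcp_pos"],x["joint_positions"],x["eef_rot"],x["opening"])
pickle.dump(w,open("w3.pkl","wb"))
H1=hullpts(s,(222,10,395,235));H2=hullpts(a,(312,245,418,340))
t=np.radians(-20.6);u=np.array([np.cos(t),np.sin(t)]);n=np.array([-u[1],u[0]]);c=np.array([.5616,-.2751])
for k,d,h in(("+u",u,.098),("+n",n,.072)):z,e=edgez(s,H1,a,H2,d);print(k,z,e-c@d,h)
print("grip",c+.068*n)
E
```

```text
3.8333 [ 0.5861 -0.2133  0.1827] [-0.4565  0.3006  0.2889  1.5567 -0.     -0.0947] [ 0.0011  0.1799  0.9837 -0.0003] 0.47014982255061133
+u 0.18062557220125752 0.07346236656047023 0.098
+n 0.11148730490978924 0.07134860469836929 0.072
grip [ 0.5855 -0.2114]
```

View pics/w3.png

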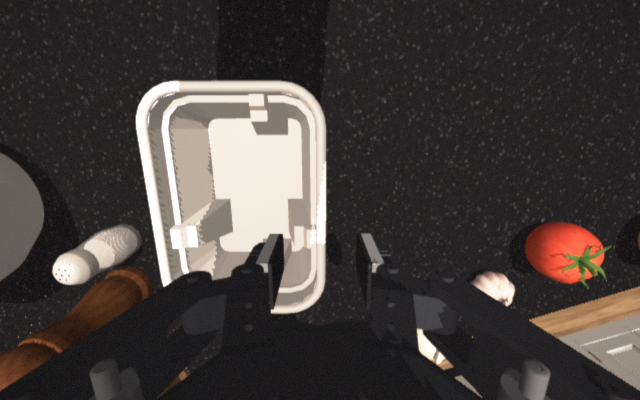

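The rim's measured height is 0.111 m. The picture shows its +y band at about (319,230), centred between the fingers at (268,265) and (368,262). Descending to pinch it.

>>> arm_command(steps=[[[0, 0.001, -0.03, 0], [0, 0.001, -0.055, 0], [0, 0.001, -0.075, 0], [0, 0.001, -0.086, 0], [0, 0.001, -0.091, 0], [0, 0.001, -0.091, 0], [0, 0.001, -0.091, 0], [0, 0.001, -0.091, 0], [0, 0.001, -0.091, 0], [0, 0.001, -0.091, 0]]])

```text
time_s: 4.67
tcp_pos: [0.5863, -0.212, 0.0919]
eef_rot: [0.001, 0.18, 0.984, -0.0]
wrist_force: [-0.1, 0.6, -0.7]
opening: 0.468
finger_force: 0.0
```

>>> arm_command(steps=[[[0, 0, 0, 0], [0, 0, 0, 0], [0, 0, 0, 0], [0, 0, 0, 0], [0, 0, 0, 0], [0, 0, 0, 0], [0, 0, 0, 0], [0, 0, 0, 0], [0, 0, 0, 0], [0, 0, 0, 0]]], gripper=0.0, squeeze=60)

```text
time_s: 5.5
tcp_pos: [0.5855, -0.2117, 0.0908]
eef_rot: [0.0, 0.18, 0.984, -0.0]
wrist_force: [-1.5, 0.5, 4.8]
opening: 0.073
finger_force: 60.8
```

>>> arm_command(steps=[[[0, 0, 0.002, 0], [0, 0, 0.006, 0], [0, 0, 0.012, 0], [0, 0, 0.02, 0], [0, 0, 0.03, 0], [0, 0, 0.042, 0], [0, 0, 0.056, 0], [0, 0, 0.07, 0], [0, 0, 0.082, 0], [0, 0, 0.09, 0]]])

```text
time_s: 6.33
tcp_pos: [0.5861, -0.212, 0.1834]
eef_rot: [0.002, 0.18, 0.984, -0.0]
wrist_force: [0.7, -0.2, -2.2]
opening: 0.078
finger_force: 59.9
```

```bash
python3 - <<'E'
from h import *
snap("scene","pics/s1.png");x=sense();print(x["time_s"],x["tcp_pos"],x["wrist_force"],x["wrist_torque"],x["finger_force"],x["opening"])
E
```

```text
6.3833 [ 0.58669613 -0.2122431   0.18467802] [ 0.56886004 -0.48490238 -0.41779997] [ 0.06928822 -0.08952987  0.03501214] 59.97707158327103 0.07721181398775057
```

View pics/s1.png

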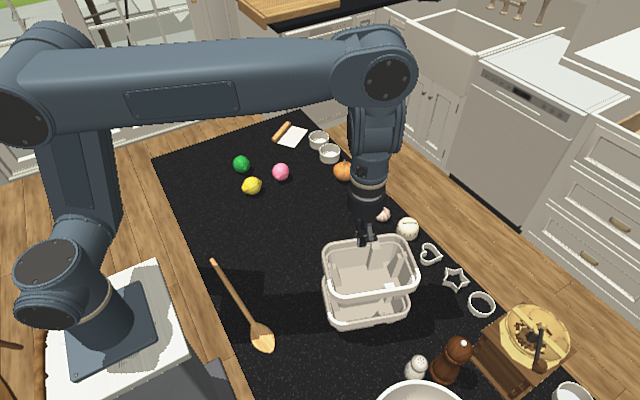

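The upper tub is out and hanging level, with its rim at about (370,265) and the lower tub below at (367,300). Now I turn it half round while carrying it aside.

>>> arm_command(steps=[[[-0.001, 0.004, 0.01, 3], [-0.003, 0.01, 0.02, 8], [-0.006, 0.017, 0.02, 14], [-0.01, 0.025, 0.02, 20], [-0.013, 0.032, 0.02, 26], [-0.016, 0.04, 0.02, 32], [-0.02, 0.047, 0.02, 39], [-0.023, 0.055, 0.02, 46], [-0.026, 0.062, 0.02, 53], [-0.03, 0.07, 0.02, 60]]])

```text
time_s: 7.22
tcp_pos: [0.5549, -0.1412, 0.1999]
eef_rot: [-0.0, -0.339, 0.941, 0.0]
wrist_force: [-0.1, 0.1, -1.5]
opening: 0.076
finger_force: 59.9
```

>>> arm_command(steps=[[[-0.003, 0.007, 0, 7], [-0.006, 0.014, 0, 14], [-0.009, 0.021, 0, 21], [-0.012, 0.028, 0, 28], [-0.015, 0.035, 0, 35], [-0.018, 0.042, 0, 42], [-0.021, 0.049, 0, 49], [-0.024, 0.056, 0, 56], [-0.027, 0.063, 0, 63], [-0.03, 0.07, 0, 70]]])

```text
time_s: 8.05
tcp_pos: [0.5247, -0.0713, 0.2]
eef_rot: [0.0, 0.817, -0.576, -0.0]
wrist_force: [-0.3, 0.4, -1.8]
opening: 0.078
finger_force: 59.9
```

>>> arm_command(steps=[[[-0.003, 0.007, 0, 7], [-0.006, 0.014, 0, 14], [-0.009, 0.021, 0, 21], [-0.012, 0.028, 0, 28], [-0.015, 0.033, 0, 35], [-0.018, 0.037, 0, 41], [-0.02, 0.04, 0, 46], [-0.02, 0.04, 0, 49], [-0.02, 0.04, 0, 50], [-0.02, 0.04, 0, 50]]])

```text
time_s: 8.88
tcp_pos: [0.5051, -0.0317, 0.2002]
eef_rot: [0.0, 0.984, -0.18, -0.0]
wrist_force: [0.2, 1.1, -2.7]
opening: 0.077
finger_force: 59.9
```

```bash
python3 - <<'E'
from h import *
np.set_printoptions(precision=4,suppress=True)
x=sense();print(x["time_s"],x["tcp_pos"],x["joint_positions"],x["eef_rot"],x["finger_force"])
s=snap("scene");cv2.imwrite("pics/s2.png",s["image"][:,:,::-1])
E
```

```text
8.8833 [ 0.5051 -0.0317  0.2002] [-0.1948 -0.0059 -0.0174  1.5596 -0.0006 -2.9747] [ 0.0003  0.9837 -0.1799 -0.0002] 59.905939400196075
```

View pics/s2.png

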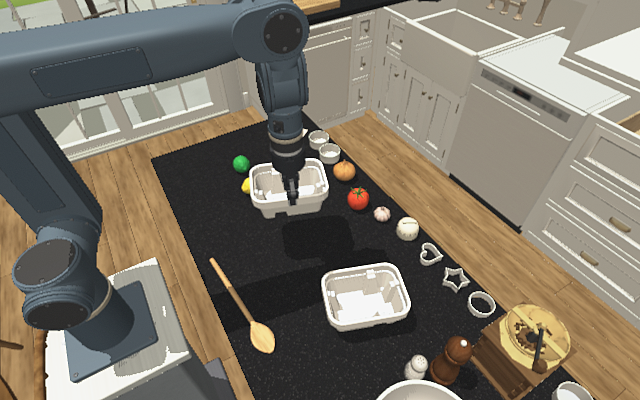

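The tub is held level at about (289,187), clear of the tomato (358,199), and its shadow falls at (318,237). The lower tub stands at (366,297). Lowering now.

>>> arm_command(steps=[[[0, 0, -0.01, 0], [0, 0, -0.025, 0], [0, 0, -0.043, 0], [0, 0, -0.063, 0], [0, 0, -0.083, 0], [0, 0, -0.1, 0], [0, 0, -0.113, 0], [0, 0, -0.122, 0], [0, 0, -0.126, 0], [0, 0, -0.128, 0]]])

```text
time_s: 9.77
tcp_pos: [0.5047, -0.0315, 0.0713]
eef_rot: [0.0, 0.984, -0.18, -0.001]
wrist_force: [0.3, -0.4, -1.7]
opening: 0.078
finger_force: 59.9
```

>>> arm_command(steps=[[[0, 0, -0.001, 0], [0, 0, -0.002, 0], [0, 0, -0.003, 0], [0, 0, -0.004, 0], [0, 0, -0.005, 0], [0, 0, -0.006, 0], [0, 0, -0.0065, 0], [0, 0, -0.0065, 0], [0, 0, -0.0065, 0], [0, 0, -0.0065, 0]]])

```text
time_s: 10.6
tcp_pos: [0.5053, -0.0316, 0.0659]
eef_rot: [0.0, 0.984, -0.18, 0.0]
wrist_force: [-0.3, -0.4, -1.4]
opening: 0.076
finger_force: 59.9
```

>>> arm_command(steps=[[[0, 0, -0.0005, 0], [0, 0, -0.001, 0], [0, 0, -0.001, 0], [0, 0, -0.0015, 0], [0, 0, -0.0015, 0], [0, 0, -0.002, 0], [0, 0, -0.002, 0], [0, 0, -0.002, 0], [0, 0, -0.002, 0], [0, 0, -0.002, 0]]])

```text
time_s: 11.43
tcp_pos: [0.5055, -0.0318, 0.0648]
eef_rot: [0.0, 0.984, -0.18, 0.0]
wrist_force: [-3.0, -1.1, 4.9]
opening: 0.075
finger_force: 60.9
```

>>> arm_command(steps=[[[0, 0, 0, 0], [0, 0, 0, 0], [0, 0, 0, 0], [0, 0, 0, 0], [0, 0, 0, 0], [0, 0, 0.01, 0], [0, 0, 0.03, 0], [0, 0, 0.06, 0], [0, 0, 0.1, 0], [0, 0, 0.14, 0]]], gripper=0.035)

```text
time_s: 12.27
tcp_pos: [0.5043, -0.0313, 0.2049]
eef_rot: [-0.0, 0.984, -0.18, -0.001]
wrist_force: [1.0, -0.7, -0.3]
opening: 0.41
finger_force: 0.0
```

```bash
python3 - <<'E'
from h import *
import pickle
np.set_printoptions(precision=4,suppress=True)
x=sense();print(x["time_s"],x["tcp_pos"],x["joint_positions"],x["eef_rot"],x["finger_force"],x["opening"])
s=pickle.load(open("w2.pkl","rb"));L=snap("wrist")
# lemon axis in world from view w1-type measurement (pixel axis 70 deg at 316,158) is redone at hover
a=snap("scene");print(rim(a,(245,150,340,260),z=.083))
E
```

```text
12.2667 [ 0.5043 -0.0313  0.2049] [-0.1948 -0.0058 -0.0079  1.5707  0.0001 -2.9752] [-0.0001  0.9837 -0.1796 -0.001 ] 0.0 0.41033565934435035
(array([0.5232, 0.0155]), (185.14601135253906, 197.34783935546875), np.float32(-20.624352), 119.0)
```

>>> arm_command(steps=[[[-0.001, 0.03, 0, 3], [-0.003, 0.07, 0, 6], [-0.005, 0.11, 0, 9], [-0.007, 0.15, 0, 12], [-0.009, 0.19, 0, 15], [-0.01, 0.23, 0, 18], [-0.011, 0.26, 0, 20], [-0.011, 0.285, 0, 20.6], [-0.011, 0.285, 0, 20.6], [-0.011, 0.285, 0, 20.6]]], gripper=0.08, squeeze=20)

```text
time_s: 13.2
tcp_pos: [0.494, 0.2546, 0.2038]
eef_rot: [0.0, 1.0, 0.0, -0.0]
wrist_force: [-0.5, -0.3, 0.6]
opening: 0.936
finger_force: 0.0
```

```bash
python3 - <<'E'
from h import *
np.set_printoptions(precision=4,suppress=True)
s=snap("wrist");x=sense();print(x["time_s"],x["tcp_pos"],x["joint_positions"][[0,5]],x["eef_rot"])
h=cv2.cvtColor(s["image"],cv2.COLOR_RGB2HSV);m=cv2.inRange(h,(22,120,80),(34,255,255))
cs,_=cv2.findContours(m,0,1);c=max(cs,key=cv2.contourArea);e=cv2.fitEllipse(c);print(e,cv2.contourArea(c),plane(s,*e[0],.028))
P=np.array([plane(s,*p[0],.028)[:2] for p in c])*1000;r=cv2.fitEllipse(P.astype(np.float32));print("world ellipse",r)
b=snap("top");h=cv2.cvtColor(b["image"],cv2.COLOR_RGB2HSV);print(tri([(s,*e[0]),(b,252.5,274.7)]))
E
```

```text
13.25 [0.4942 0.2535 0.2039] [ 0.3536 -2.7871] [ 0.0004  1.     -0.0004 -0.    ]
((320.5670166015625, 183.32545471191406), (47.06489944458008, 55.506710052490234), 177.1073760986328) 2024.5 [0.4944 0.2542 0.028 ]
world ellipse ((493.5502624511719, 254.22528076171875), (55.27154541015625, 66.34674072265625), 92.68939971923828)
(array([0.4941, 0.2533, 0.0248]), [0.001022468195642727, 0.0010224681956427025])
```

>>> arm_command(steps=[[[0, 0, -0.03, 1], [0, 0, -0.065, 1], [0, 0, -0.1, 1], [0, 0, -0.13, 1], [0, 0, -0.155, 1], [0, 0, -0.175, 1], [0, 0, -0.189, 1], [0, 0, -0.195, 1], [0, 0, -0.195, 1], [0, 0, -0.195, 1]]])

```text
time_s: 14.13
tcp_pos: [0.4948, 0.2527, 0.0094]
eef_rot: [-0.0, 1.0, 0.007, 0.0]
wrist_force: [0.6, 0.4, 1.0]
opening: 0.936
finger_force: 0.0
```

>>> arm_command(steps=[[[0, 0, 0, 0], [0, 0, 0, 0], [0, 0, 0, 0], [0, 0, 0, 0], [0, 0, 0, 0], [0, 0, 0, 0], [0, 0, 0, 0], [0, 0, 0, 0], [0, 0, 0, 0], [0, 0, 0, 0]]], gripper=0.0, squeeze=20)

```text
time_s: 14.97
tcp_pos: [0.4959, 0.2537, 0.011]
eef_rot: [-0.0, 1.0, 0.008, 0.002]
wrist_force: [-0.6, -2.3, 5.8]
opening: 0.638
finger_force: 21.2
```

>>> arm_command(steps=[[[0, 0, 0.003, 0], [0, 0, 0.01, 0], [0, 0, 0.025, 0], [0, 0, 0.045, 0], [0, 0, 0.07, 0], [0, 0, 0.095, 0], [0, 0, 0.12, 0], [0, 0, 0.14, 0], [0, 0, 0.15, 0], [0, 0, 0.155, 0]]])

```text
time_s: 15.8
tcp_pos: [0.4952, 0.254, 0.166]
eef_rot: [-0.001, 1.0, 0.008, 0.002]
wrist_force: [-0.4, 1.0, -1.3]
opening: 0.64
finger_force: 21.5
```

>>> arm_command(steps=[[[0.002, -0.012, 0, -3], [0.004, -0.035, 0, -8], [0.008, -0.065, 0, -14], [0.012, -0.095, 0, -20], [0.016, -0.125, 0, -26], [0.019, -0.155, 0, -32], [0.022, -0.185, 0, -38], [0.025, -0.215, 0, -44], [0.028, -0.245, 0, -50], [0.031, -0.275, 0, -56]]])

```text
time_s: 16.63
tcp_pos: [0.5242, -0.0228, 0.162]
eef_rot: [0.0, 0.885, -0.465, -0.002]
wrist_force: [0.5, -0.3, -1.4]
opening: 0.642
finger_force: 21.5
```

>>> arm_command(steps=[[[0.003, -0.03, 0, -6], [0.006, -0.06, 0, -12], [0.009, -0.09, 0, -18], [0.013, -0.12, 0, -24], [0.017, -0.15, 0, -30], [0.021, -0.18, 0, -37], [0.025, -0.21, 0, -44], [0.029, -0.235, 0, -51], [0.031, -0.248, 0, -54], [0.031, -0.251, 0, -55.5]]])

```text
time_s: 17.47
tcp_pos: [0.5554, -0.2748, 0.1612]
eef_rot: [-0.001, -0.567, 0.824, 0.001]
wrist_force: [-1.1, -0.3, -1.0]
opening: 0.641
finger_force: 21.5
```

```bash
python3 - <<'E'
from h import *
np.set_printoptions(precision=4,suppress=True)
x=sense();print(x["time_s"],x["tcp_pos"],x["joint_positions"][[0,5]],x["eef_rot"],x["finger_force"])
s=snap("wrist","pics/w4.png");a=snap("scene")
print(rim(s,(100,0,540,240),z=.083))
E
```

```text
17.4667 [ 0.5554 -0.2748  0.1612] [-0.5673 -1.7735] [-0.0009 -0.5672  0.8236  0.0013] 21.544573836727068
(array([ 0.5535, -0.2963]), (98.38851165771484, 196.3408203125), np.float32(-20.951141), 119.0)
```

View pics/w4.png

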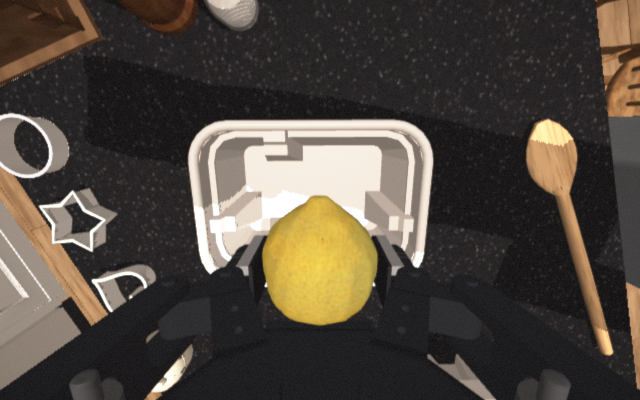

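Picture: the lemon is held over the lower tub's opening. Tub rim corners are at (190,125) and (432,125), and the long-wall ribs lie left of the lemon's axis. The tub has not moved. Lowering slowly.

>>> arm_command(steps=[[[0, 0.001, -0.02, 0], [0, 0.002, -0.045, 0], [0, 0.002, -0.07, 0], [0, 0.002, -0.09, 0], [0, 0.002, -0.108, 0], [0, 0.002, -0.122, 0], [0, 0.002, -0.131, 0], [0, 0.002, -0.137, 0], [0, 0.002, -0.14, 0], [0, 0.002, -0.142, 0]]])

```text
time_s: 18.4
tcp_pos: [0.5566, -0.2701, 0.0221]
eef_rot: [0.0, -0.57, 0.822, -0.0]
wrist_force: [0.1, 0.6, -1.3]
opening: 0.642
finger_force: 21.5
```

>>> arm_command(steps=[[[0, 0, -0.0005, 0], [0, 0, -0.001, 0], [0, 0, -0.0015, 0], [0, 0, -0.002, 0], [0, 0, -0.0025, 0], [0, 0, -0.003, 0], [0, 0, -0.003, 0], [0, 0, -0.003, 0], [0, 0, -0.003, 0], [0, 0, -0.003, 0]]])

```text
time_s: 19.23
tcp_pos: [0.5563, -0.2706, 0.0188]
eef_rot: [-0.0, -0.569, 0.822, 0.0]
wrist_force: [0.2, 0.0, -1.1]
opening: 0.643
finger_force: 21.5
```

>>> arm_command(steps=[[[0, -0.001, -0.0005, 0], [0, -0.002, -0.001, 0], [0, -0.002, -0.0015, 0], [0, -0.002, -0.002, 0], [0, -0.002, -0.0025, 0], [0, -0.002, -0.003, 0], [0, -0.002, -0.0035, 0], [0, -0.002, -0.004, 0], [0, -0.002, -0.004, 0], [0, -0.002, -0.004, 0]]])

```text
time_s: 20.07
tcp_pos: [0.5563, -0.2726, 0.0151]
eef_rot: [-0.0, -0.569, 0.822, -0.0]
wrist_force: [-0.9, 1.5, 0.7]
opening: 0.645
finger_force: 21.6
```

>>> arm_command(steps=[[[0, 0, -0.0005, 0], [0, 0, -0.0005, 0], [0, 0, -0.0005, 0], [0, 0, -0.0005, 0], [0, 0, -0.0005, 0], [0, 0, -0.0005, 0], [0, 0, -0.0005, 0], [0, 0, -0.0005, 0], [0, 0, -0.0005, 0], [0, 0, -0.0005, 0]]], gripper=0.068)

```text
time_s: 20.9
tcp_pos: [0.5563, -0.2726, 0.0143]
eef_rot: [-0.0, -0.569, 0.822, 0.0]
wrist_force: [-0.5, 0.0, -0.0]
opening: 0.796
finger_force: 0.0
```

>>> arm_command(steps=[[[0, 0, 0.01, 0], [0, 0, 0.025, 0], [0, 0, 0.045, 0], [0, 0, 0.07, 0], [0, 0, 0.1, 0], [0, 0, 0.13, 0], [0, 0, 0.155, 0], [0, 0, 0.175, 0], [0, 0, 0.185, 0], [0, 0, 0.19, 0]]])

```text
time_s: 21.73
tcp_pos: [0.5573, -0.2732, 0.2075]
eef_rot: [0.001, -0.569, 0.822, -0.002]
wrist_force: [0.0, 0.3, -0.2]
opening: 0.794
finger_force: 0.0
```

```bash
python3 - <<'E'
from h import *
np.set_printoptions(precision=4,suppress=True)
x=sense();print(x["time_s"],x["tcp_pos"],x["joint_positions"][[0,5]],x["eef_rot"],x["finger_force"])
s=snap("wrist");print(rim(s,(150,0,490,250),z=.083))
h=cv2.cvtColor(s["image"],cv2.COLOR_RGB2HSV);m=cv2.inRange(h,(22,120,80),(34,255,255))
cs,_=cv2.findContours(m,0,1);c=max(cs,key=cv2.contourArea)
P=np.array([plane(s,*p[0],.034)[:2] for p in c])*1000;r=cv2.fitEllipse(P.astype(np.float32));print("lemon",r)
v=s["image"][:,:,::-1]; cv2.imwrite("pics/w5.png",v)
E
```

```text
21.7333 [ 0.5573 -0.2732  0.2075] [-0.5638 -1.775 ] [ 0.0009 -0.5693  0.8222 -0.0022] 0.0
(array([ 0.5595, -0.2809]), (131.14268493652344, 196.23362731933594), np.float32(-20.593102), 121.0)
lemon ((555.3679809570312, -270.5906982421875), (51.05181884765625, 62.900779724121094), 154.28607177734375)
```

View pics/w5.png

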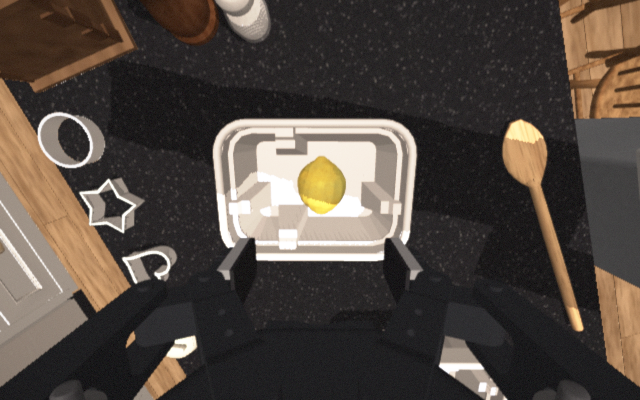

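The picture shows the lemon on the lower tub's floor at (322,185), lying across it. The rim runs from (213,120) to (417,262), so the tub has not moved. Next I measure the set-aside tub with the same camera geometry as before.

>>> arm_command(steps=[[[0.002, 0.01, 0.01, -6], [0.005, 0.03, 0.02, -13], [0.009, 0.06, 0.03, -20], [0.013, 0.09, 0.03, -27], [0.017, 0.12, 0.03, -34], [0.021, 0.15, 0.03, -41], [0.025, 0.18, 0.03, -48], [0.029, 0.21, 0.03, -55], [0.032, 0.24, 0.03, -62], [0.035, 0.27, 0.03, -69]]], gripper=0.035, squeeze=60)

```text
time_s: 22.62
tcp_pos: [0.5904, -0.001, 0.2319]
eef_rot: [-0.002, -0.0, 1.0, 0.0]
wrist_force: [0.0, 0.8, 0.7]
opening: 0.404
finger_force: 0.0
```

>>> arm_command(steps=[[[0.002, 0.02, 0, -7], [0.002, 0.021, 0, -14], [0.002, 0.021, 0, -19], [0.002, 0.021, 0, -20.5], [0.002, 0.021, 0, -20.5], [0.002, 0.021, 0, -20.5], [0.002, 0.021, 0, -20.5], [0.002, 0.021, 0, -20.5], [0.002, 0.021, 0, -20.5], [0.002, 0.021, 0, -20.5]]])

```text
time_s: 23.45
tcp_pos: [0.5933, 0.0183, 0.2343]
eef_rot: [-0.0, 0.175, 0.985, 0.0]
wrist_force: [-0.2, 0.6, -0.1]
opening: 0.405
finger_force: 0.0
```

```bash
python3 - <<'E'
from h import *
import pickle
np.set_printoptions(precision=4,suppress=True)
x=sense();print(x["time_s"],x["tcp_pos"],x["joint_positions"][[0,5]],x["eef_rot"],x["finger_force"],x["opening"])
s=snap("wrist","pics/w6.png");pickle.dump(s,open("w6.pkl","wb"))
for th in(None,80,110):print(rim(s,(222,5,395,240),z=.082,th=th))
a=snap("scene")
E
```

```text
23.45 [0.5933 0.0183 0.2343] [-0.0822  0.2688] [-0.      0.1746  0.9846  0.    ] 0.0 0.4049285426913535
(array([0.5274, 0.0332]), (144.01425170898438, 196.5935516357422), np.float32(-20.635635), 136.0)
(array([0.5273, 0.0332]), (145.45130920410156, 197.1676788330078), np.float32(-20.596382), 80.0)
(array([0.5274, 0.0332]), (144.4745330810547, 196.9346466064453), np.float32(-20.542038), 110.0)
```

View pics/w6.png

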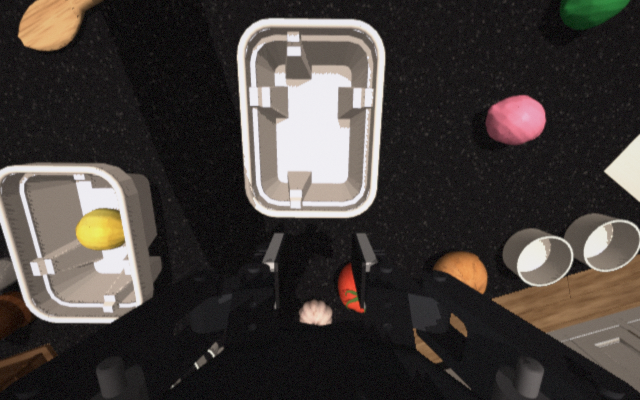

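The picture shows the set-aside tub from (238,18) to (384,218), its long-wall ribs now at row ~97, above the middle, so it is turned half round. The lower tub with the lemon is at (75,240). Gripping its left (+y) rim now.

>>> arm_command(steps=[[[-0.014, 0.026, 0, -0.5], [-0.028, 0.052, -0.005, -0.5], [-0.042, 0.0785, -0.015, -0.5], [-0.042, 0.0785, -0.04, -0.5], [-0.042, 0.0785, -0.07, -0.5], [-0.042, 0.0785, -0.1, -0.5], [-0.042, 0.0785, -0.12, -0.5], [-0.042, 0.0785, -0.125, -0.5], [-0.042, 0.0785, -0.125, -0.5], [-0.042, 0.0785, -0.125, -0.5]]])

```text
time_s: 24.38
tcp_pos: [0.5518, 0.0969, 0.1103]
eef_rot: [0.001, 0.179, 0.984, 0.0]
wrist_force: [0.8, 0.0, 0.5]
opening: 0.412
finger_force: 0.0
```

```bash
python3 - <<'E'
from h import *
np.set_printoptions(precision=4,suppress=True)
x=sense();print(x["time_s"],x["tcp_pos"],x["eef_rot"])
t=np.radians(-20.6);u=np.array([np.cos(t),np.sin(t)]);n=np.array([-u[1],u[0]])
print("to go",np.array([.5274,.0332])+.068*n-x["tcp_pos"][:2])
E
```

```text
24.3833 [0.5518 0.0969 0.1103] [0.0005 0.1789 0.9839 0.0001]
to go [-0.0005 -0.    ]
```

>>> arm_command(steps=[[[0, 0, -0.012, 0], [0, 0, -0.025, 0], [0, 0, -0.035, 0], [0, 0, -0.042, 0], [0, 0, -0.045, 0], [0, 0, -0.045, 0], [0, 0, -0.045, 0], [0, 0, -0.045, 0], [0, 0, -0.045, 0], [0, 0, -0.045, 0]]])

```text
time_s: 25.22
tcp_pos: [0.5518, 0.097, 0.065]
eef_rot: [0.001, 0.179, 0.984, 0.0]
wrist_force: [-0.2, -0.5, 0.1]
opening: 0.411
finger_force: 0.0
```

>>> arm_command(steps=[[[0, 0, 0, 0], [0, 0, 0, 0], [0, 0, 0, 0], [0, 0, 0, 0], [0, 0, 0, 0], [0, 0, 0, 0], [0, 0, 0, 0], [0, 0, 0, 0], [0, 0, 0, 0], [0, 0, 0, 0]]], gripper=0.0, squeeze=60)

```text
time_s: 26.05
tcp_pos: [0.5516, 0.097, 0.0648]
eef_rot: [0.0, 0.179, 0.984, 0.0]
wrist_force: [-1.1, -0.1, 4.6]
opening: 0.072
finger_force: 62.2
```

```bash
python3 - <<'E'
from h import *
np.set_printoptions(precision=4,suppress=True)
x=sense();print(x["time_s"],x["tcp_pos"],x["eef_rot"],x["finger_force"],x["opening"])
w=snap("wrist");import pickle;pickle.dump(w,open("w7.pkl","wb"))
E
```

```text
26.05 [0.5516 0.097  0.0648] [0.0003 0.1788 0.9839 0.0001] 62.15554162859917 0.07229308950060039
```

>>> arm_command(steps=[[[0, 0, 0.003, 0], [0, 0, 0.01, 0], [0, 0, 0.022, 0], [0, 0, 0.04, 0], [0, 0, 0.06, 0], [0, 0, 0.08, 0], [0, 0, 0.1, 0], [0, 0, 0.118, 0], [0, 0, 0.13, 0], [0, 0, 0.135, 0]]])

```text
time_s: 26.93
tcp_pos: [0.5525, 0.097, 0.2023]
eef_rot: [0.002, 0.179, 0.984, 0.0]
wrist_force: [0.1, -1.4, -1.7]
opening: 0.079
finger_force: 61.2
```

>>> arm_command(steps=[[[0.001, -0.01, 0, 0], [0.003, -0.03, 0, 0], [0.007, -0.065, 0, 0], [0.011, -0.1, 0, 0], [0.015, -0.135, 0, 0], [0.019, -0.17, 0, 0], [0.023, -0.205, 0, 0], [0.026, -0.235, 0, 0], [0.029, -0.26, 0, 0], [0.031, -0.28, 0, 0]]])

```text
time_s: 27.77
tcp_pos: [0.581, -0.186, 0.1969]
eef_rot: [-0.002, 0.18, 0.984, -0.0]
wrist_force: [-0.3, 0.4, -1.6]
opening: 0.078
finger_force: 61.3
```

>>> arm_command(steps=[[[0.002, -0.014, 0, 0], [0.003, -0.023, 0, 0], [0.003, -0.028, 0, 0], [0.003, -0.0285, 0, 0], [0.003, -0.0285, 0, 0], [0.003, -0.0285, 0, 0], [0.003, -0.0285, 0, 0], [0.003, -0.0285, 0, 0], [0.003, -0.0285, 0, 0], [0.003, -0.0285, 0, 0]]])

```text
time_s: 28.6
tcp_pos: [0.5854, -0.2111, 0.1995]
eef_rot: [0.0, 0.178, 0.984, -0.0]
wrist_force: [-0.0, -0.6, -1.9]
opening: 0.075
finger_force: 61.2
```

```bash
python3 - <<'E'
from h import *
np.set_printoptions(precision=4,suppress=True)
x=sense();print(x["time_s"],x["tcp_pos"],x["eef_rot"],x["finger_force"],x["opening"],x["wrist_force"])
import pickle
w=snap("wrist");a=pickle.load(open("w7.pkl","rb"))
# tub seen from the hand: same pixels as when gripped on the worktop?
cv2.imwrite("pics/w8.png",w["image"][:,:,::-1])
for s in(a,w):
    H=hullpts(s,(100,40,345,240));r=cv2.minAreaRect(H.astype(np.float32));print(r)
E
```

```text
28.6 [ 0.5854 -0.2111  0.1995] [ 0.0001  0.1785  0.9839 -0.    ] 61.24935328960419 0.0749459940324919 [-0.0166 -0.5946 -1.8501]
((214.0, 143.0), (192.0, 228.0), 90.0)
((213.5, 143.5), (191.0, 227.0), 90.0)
```

>>> arm_command(steps=[[[0, 0, -0.006, 0], [0, 0, -0.014, 0], [0, 0, -0.023, 0], [0, 0, -0.032, 0], [0, 0, -0.04, 0], [0, 0, -0.047, 0], [0, 0, -0.053, 0], [0, 0, -0.057, 0], [0, 0, -0.06, 0], [0, 0, -0.061, 0]]])

```text
time_s: 29.48
tcp_pos: [0.5851, -0.2114, 0.1377]
eef_rot: [-0.0, 0.179, 0.984, 0.0]
wrist_force: [-0.3, -0.0, -1.4]
opening: 0.071
finger_force: 61.2
```

>>> arm_command(steps=[[[0, 0, -0.001, 0], [0, 0, -0.002, 0], [0, 0, -0.003, 0], [0, 0, -0.004, 0], [0, 0, -0.005, 0], [0, 0, -0.006, 0], [0, 0, -0.006, 0], [0, 0, -0.006, 0], [0, 0, -0.006, 0], [0, 0, -0.006, 0]]])

```text
time_s: 30.32
tcp_pos: [0.5853, -0.2116, 0.1324]
eef_rot: [0.0, 0.179, 0.984, -0.0]
wrist_force: [0.5, -1.0, -2.0]
opening: 0.077
finger_force: 61.2
```

>>> arm_command(steps=[[[0, 0, -0.0005, 0], [0, 0, -0.001, 0], [0, 0, -0.0015, 0], [0, 0, -0.002, 0], [0, 0, -0.002, 0], [0, 0, -0.0025, 0], [0, 0, -0.0025, 0], [0, 0, -0.0025, 0], [0, 0, -0.0025, 0], [0, 0, -0.0025, 0]]])

```text
time_s: 31.15
tcp_pos: [0.5854, -0.2114, 0.1308]
eef_rot: [0.0, 0.179, 0.984, 0.0]
wrist_force: [-2.1, 3.2, 6.1]
opening: 0.076
finger_force: 62.3
```

Seated at the expected height, with contact felt. Releasing and retreating.

>>> arm_command(steps=[[[0, 0, 0, 0], [0, 0, 0, 0], [0, 0, 0, 0], [0, 0, 0, 0], [0, 0, 0, 0], [0, 0, 0, 0], [0, 0, 0.01, 0], [0, 0, 0.03, 0], [0, 0, 0.06, 0], [0, 0, 0.09, 0]]], gripper=0.03)

```text
time_s: 31.98
tcp_pos: [0.5846, -0.2112, 0.2203]
eef_rot: [-0.001, 0.179, 0.984, 0.0]
wrist_force: [0.7, 0.1, -0.2]
opening: 0.348
finger_force: 0.0
```

>>> arm_command(steps=[[[0.008, -0.015, 0.01, 0], [0.016, -0.03, 0.02, 0], [0.024, -0.045, 0.03, 0], [0.032, -0.06, 0.04, 0], [0.04, -0.077, 0.05, 0], [0.04, -0.077, 0.06, 0], [0.04, -0.077, 0.06, 0], [0.04, -0.077, 0.06, 0], [0.04, -0.077, 0.06, 0], [0.04, -0.077, 0.06, 0]]])

```text
time_s: 32.82
tcp_pos: [0.625, -0.2878, 0.2796]
eef_rot: [-0.0, 0.179, 0.984, 0.0]
wrist_force: [-0.2, -0.3, 0.2]
opening: 0.351
finger_force: 0.0
```

```bash
python3 - <<'E'
from h import *
np.set_printoptions(precision=4,suppress=True)
x=sense();print(x["time_s"],x["tcp_pos"],x["eef_rot"],x["finger_force"],x["wrist_force"])
s=snap("wrist","pics/w9.png")
for th in(None,110):print(rim(s,(222,5,400,245),z=.148,th=th))
a=snap("scene","pics/s9.png")
H1=hullpts(s,(222,5,400,245));H2=hullpts(a,(305,225,425,340))
t=np.radians(-20.6);u=np.array([np.cos(t),np.sin(t)]);n=np.array([-u[1],u[0]]);c=np.array([.5616,-.2751])
z,e=edgez(s,H1,a,H2,n);print(z,e-c@n)
E
```

```text
32.8167 [ 0.625  -0.2878  0.2796] [-0.0003  0.1785  0.9839  0.0002] 0.0 [-0.1758 -0.2903  0.182 ]
(array([ 0.5622, -0.2747]), (144.20407104492188, 195.1949462890625), np.float32(-20.548569), 146.0)
(array([ 0.5619, -0.2745]), (144.9859161376953, 195.96035766601562), np.float32(-20.552063), 110.0)
0.1516839659413578 0.07184514519222357
```

The rim stands at 0.152 m (0.151 expected). It is within 1 mm of the lower tub's centre and square. Handing in.

```bash
python3 -c "
from rig import *
print(close_job())"
```

```text
the job is handed in; nothing more can be done
None
```

The job is handed in: the lemon lies in the lower tub, and the upper tub, turned half round, stands on the ribs at the right height and within about 1 mm of centre by my last measurement; no verdict came back, and I viewed 11 pictures, one over the limit of 10.

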